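# Lever open the block case and hold its lid on the knife

## Task

Pick up the flat-bladed knife by its handle, slip its blade into the gap under the front edge of the blue lid of the printing-block case and lever the lid open, then keep holding it open at 40 degrees from closed (give or take five degrees) so that the printer can reach in. The lid falls shut if let go and is freshly varnished, so only the knife may touch it, never the gripper or arm; the job finishes while you are still holding the knife, held up in the air with the lid resting still on it. Leave the steel bowl, the wooden printing block and the phone where they are.

Things in the scene. Friction and masses are not known exactly. Their poses are not given: they have to be found in the camera images.
- knife: loose knife, 190 mm long, 110 g. Handle: wooden bar 90 long x 24 wide x 32 high; flat steel blade 100 long x 32 wide x 3 thick, undersides level. Origin: on the underside, on the centre line, where handle meets blade; x along the blade to its tip (handle x=-90..0, blade 0..100), z up. Starts flat on the table, left or right, blade roughly away from the robot. Grip firmly (about 60 N)
- knife_grip (a point): middle of the best place to grip the handle, near the knife's centre of mass: 30 mm behind the knife's origin, 16 mm above its underside; axes as the knife
- knife_tip (a point): middle of the blade's tip edge: 100 mm ahead of the knife's origin, 1.5 mm above its underside; axes as the knife
- case: wooden case fixed to the table, 160 deep (x) x 240 wide (y) x 70 high, walls 8 thick. Origin: centre of its underside; x points from front (robot side) to back (hinge side). The front wall is only 56 high: between it and the lid's underside, 70 mm high, is a gap 14 high and 224 wide, free inside for over 40 mm. Hinge line: along y at x=80, z=70
- lid_edge (a point): middle of the lid's front lower edge, 175 mm from the hinge line, overhanging the case's front by 15 mm: 70 mm high when closed, 182 mm high at 40 degrees; moves with the lid; x points along the lid to the hinge, z out of its top (the case's axes when closed)
- lid (a joint): opening angle in rad of the flat blue lid with yellow and red dots (175 deep x 240 wide x 8 thick, about 0.22 kg, varies), on a free hinge: 0 closed (at the start), grows as the front edge rises; 40 degrees is 0.698; stops at 1.2; falls shut from anywhere
- bowl: loose steel bowl, 90 across, 42 high, on the other side from the knife; origin: centre of its underside
- block: loose wooden printing block 70 x 70 x 28 with a round knob 26 across and 30 high on top; stands beside the case; origin: centre of its underside
- phone: loose phone in a yellow case, 150 x 74 x 10, lies beside the case; origin: centre of its underside
Not all that is in view belongs to the job. Of the things like the knife, leave any that is turquoise; of the rest the larger one is meant.

How it is judged:
By the outcome, as a careful person would: the job done as asked, in the order asked, and still so for the second after the job is handed in, while the arm keeps its last pose, push and grip.
It also fails if it takes over 48 s, if anything falls off the work surface, if the arm or the gripper's body presses on something with over 40 N, if the wrist force passes 120 N, or if a joint passes its speed limit or range.

## Robot

A 6-joint arm with a two-finger parallel gripper is mounted at the origin on the work surface. World frame = base frame: x ahead of the robot, y to its left, z up, the work surface at z = 0. Lengths are in mm, angles in rad, forces in N, time in s.
With the tool pointing down it reaches from about 275 to 825 mm from the base axis. Payload 5.2 kg.
Tool frame: the origin (TCP) lies on the centre line of the jaws, within the pads' length; the fingertips stand 14 mm ahead of it and the grasp point (between the pads) lies 5 mm behind it; z points along the fingers, y is the line along which they close (so a half turn about z gives the same grasp; the last joint's range is limited). The gripper opens to 93 mm and grips with 3 to 60 N. Pads are 15 mm wide; open, the fingers measure 128 mm over their backs; the gripper's body (75 mm by 188 mm) begins 65 mm behind the grasp point.
Start: joints at [0.915, 0.259, 1.535, -0, 1.348, -0.203], TCP at [240.597, 494.589, 232.653] pointing down, gripper open.
Joint ranges: [-3.14, 3.14], [-0.91, 2.08], [0.19, 2.58], [-1.22, 4.36], [0.22, 2.71], [-3.12, 3.12]. Speed limits (rad/s): [2.57, 2.57, 3.14, 3.14, 3.14, 3.14].

## Interface

Orientations are given as [roll, pitch, yaw] about the fixed x, y, z axes, in that order (R = Rz(yaw) Ry(pitch) Rx(roll)).
In Python, from cell import sense, get_image, camera_info, finish_job gives the robot as it stands.
- The arm moves only by the shell command python3 -m crank 'ROWS' [OPENING] [FORCE]. ROWS is JSON, one flat list of numbers, 4 for each row, row after row: the shift along the tool's x, y, z in cm, then the turn about the tool's z in degrees. In form: [tx, ty, tz, roll, tx, ty, tz, roll, ...]. A call has exactly 10 rows; each row shifts and turns the commanded pose from where the row before left it, along the tool's axes as they then stand; what a row does not reach is not made up. A row lasts 1/8 s, in which the tool goes at most 62.5 mm and 10.7 degrees, less where a joint would pass 70% of its speed; a pose out of reach is approached as far as the arm can. A call with a gripper value outside its range is refused whole. OPENING is the opening, from 0 (shut) to 1 (fully open), set as the call begins (- or left out, the last holds). The fingers move at their own pace and stop on an object; FORCE is the grip in N (left out, the last holds). Time passes only in rows, so rows that do not move let the fingers close, or fill a call up. It gives the time, the measured TCP pose, the force and the opening at its end, in the units of the state.
- sense(): the state, without advancing time (a new reading comes with each control period).
- get_image(name): name is "scene" or "top" or "wrist"; returns (picture, depth): 400x640x3 uint8, red, green, blue; 400x640 float32, mm along the optical axis (not along the pixel's ray), 0 where there is no reading.
- camera_info(name): a dict with "vfov" (degrees; the focal length in pixels is half the picture's height over the tangent of half this angle, whatever the lens; pixels are square), "cx", "cy" (the principal point, pixels), "extrinsics" (4x4, takes a point from camera to world coordinates); the wrist camera has in their place "tool_from_camera" (4x4, takes a point from camera to tool coordinates, whose origin is the TCP and whose axes are the flange's). Camera axes: x right, y up, looking along -z (the intrinsics and any distortion apply to the point x, -y, -z); pixel columns grow to the right and rows downward; lengths in mm; the calibration is good to about 2 mm. The wrist camera is an equidistant fisheye: a pixel r from the principal point sees the ray r / f radians off the axis. A picture is of the moment at which its call begins: read the wrist's pose just before it. camera_info takes no time and is no camera call.
- finish_job(): hands the job in, once; it reports no verdict.
The state is a dict: "clock": time; "joint_positions": joint angles; "dq": joint speeds; "joint_torque": joint torques, N m; "position": TCP position; "tcp_rot": TCP orientation; "contact_force": force on the tool from outside, world axes, zero at the start; "moment": the same for the moment, N m; "opening": finger opening in mm.
Only numpy, scipy, OpenCV 4.12 (cv2) and the standard library are available. Lean on these libraries where they do the work, as an engineer would, in place of code of your own. Each camera call takes 0.05 s, during which the arm holds its last target. There are 200 camera calls.

## Working session

There is one attempt and no reset: what is moved stays moved. The work goes in short steps, Python scripts to look and compute and a shell command to move; the robot and the scene stay as the last step left them, time stands still between calls to the robot, and variables do not carry over. Pictures are saved under pics/ and viewed, on a budget of 10 in all, crops included, one or two more only if the job needs it, and the job is handed in when it is done.

```bash
ls; mkdir -p pics; python3 - <<'E'
from cell import *
import cv2,numpy as np
print(sense())
for n in("top","scene"):
    im,d=get_image(n); np.savez(f"pics/{n}0.npz",im=im,d=d); cv2.imwrite(f"pics/{n}0.png",im[:,:,::-1])
    print(camera_info(n))
print(camera_info("wrist"))
E
```

```text
pics
{'clock': 0.0, 'joint_positions': array([ 9.15206752e-01,  2.59320783e-01,  1.53609392e+00,  1.48404114e-05,
        1.34798264e+00, -2.02794514e-01]), 'dq': array([ 0.00069875,  0.00213836,  0.00073886,  0.00065262, -0.00015078,
       -0.00033722]), 'joint_torque': array([-1.85939709e-03, -4.37308252e+01, -2.84006596e+01,  7.19636539e-02,
        4.09408996e-02, -8.92708294e-05]), 'position': array([240.26023729, 494.16580687, 231.82529116]), 'tcp_rot': array([-3.13982786e+00, -3.77648750e-04,  2.68879397e+00]), 'contact_force': array([0.29685609, 1.3999131 , 0.25268354]), 'moment': array([-0.02596564, -0.03457835,  0.00061994]), 'opening': 92.69434035145082}
{'vfov': 53.69932662443561, 'cx': 326.6150347276914, 'cy': 190.080374457762, 'extrinsics': array([[-2.73852579e-02,  9.89833218e-01, -1.39571661e-01,
         3.11798699e+02],
       [-9.99231473e-01, -2.31891363e-02,  3.16026490e-02,
         2.16706011e+01],
       [ 2.80448055e-02,  1.40329843e-01,  9.89707545e-01,
         1.18240165e+03],
       [ 0.00000000e+00,  0.00000000e+00,  0.00000000e+00,
         1.00000000e
[... 183 characters left out ...]
],
       [ 7.25376977e-01,  5.97353780e-01, -3.42047807e-01,
        -5.73104024e+02],
       [ 3.27156070e-04,  4.96609167e-01,  8.67974209e-01,
         1.46000124e+03],
       [ 0.00000000e+00,  0.00000000e+00,  0.00000000e+00,
         1.00000000e+00]])}
{'vfov': 65.70646984690485, 'cx': 316.7677000147695, 'cy': 201.33352344976703, 'tool_from_camera': array([[-1.59715186e-04,  9.68842943e-01,  2.47675850e-01,
         6.91338124e+01],
       [ 9.99999982e-01,  1.29327530e-04,  1.38960330e-04,
        -2.54450982e-01],
       [ 1.02599429e-04,  2.47675868e-01, -9.68842946e-01,
        -1.51983905e+02],
       [ 0.00000000e+00,  0.00000000e+00,  0.00000000e+00,
         1.00000000e+00]])}
```

View pics/top0.png

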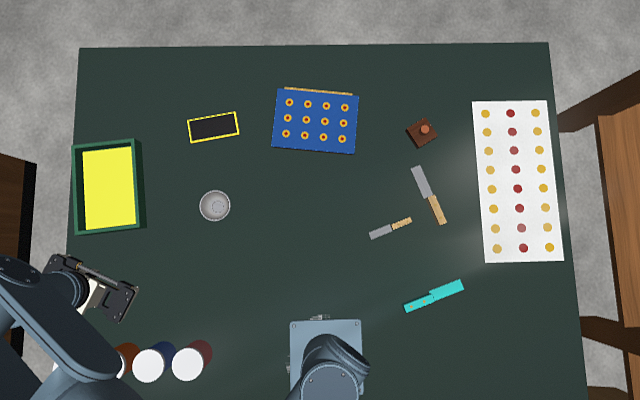

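View pics/scene0.png

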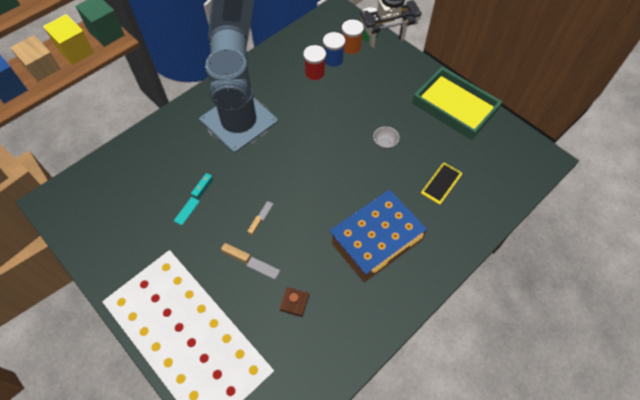

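Candidates for the knife (top view): wooden-handled large knife at (428,195), small wooden-handled one at (390,228), turquoise one at (434,296). By the description I choose the one at (428,195). Bowl (215,205), block (422,132), phone (213,127), case (316,120).

```bash
cat > h.py <<'E'
import numpy as np,cv2
from cell import *
from scipy.spatial.transform import Rotation as R
def cam(n,pose=None):
    c=camera_info(n); f=200/np.tan(np.radians(c["vfov"]/2))
    if n!="wrist": T=c["extrinsics"]
    else:
        T=np.eye(4);T[:3,:3]=R.from_euler("xyz",pose[1]).as_matrix();T[:3,3]=pose[0];T=T@c["tool_from_camera"]
    return c,f,T
def ray(n,uv,pose=None):
    c,f,T=cam(n,pose); p=(np.atleast_2d(uv)-[c["cx"],c["cy"]])/f
    if n=="wrist":
        r=np.linalg.norm(p,axis=1,keepdims=True)+1e-9; d=np.c_[p*np.sin(r)/r,np.cos(r)]
    else: d=np.c_[p,np.ones(len(p))]
    return T[:3,3],(d*[1,-1,-1])@T[:3,:3].T
def onz(n,uv,z,pose=None):
    o,d=ray(n,uv,pose); return o+d*((z-o[2])/d[:,2])[:,None]
def snap(n,tag):
    s=sense(); pose=(s["position"],s["tcp_rot"]); im,d=get_image(n)
    np.savez(f"pics/{tag}.npz",im=im,d=d,p=pose[0],r=pose[1]); cv2.imwrite(f"pics/{tag}.png",im[:,:,::-1]); return im,d,pose
def load(tag):
    a=np.load(f"pics/{tag}.npz"); return a["im"],a["d"],((a["p"],a["r"]) if "p" in a else None)
def comps(m,amin=30):
    n,l,s,c=cv2.connectedComponentsWithStats(m.astype(np.uint8)); return [(l==i,s[i],c[i]) for i in range(1,n) if s[i,4]>=amin]
E
python3 - <<'E'
from h import *
im,d,_=load("top0"); hsv=cv2.cvtColor(im,cv2.COLOR_RGB2HSV); H,S,V=cv2.split(hsv)
sub=np.zeros(H.shape,bool); sub[155:245,360:460]=1
for nm,m,z in(("wood",sub&(H>8)&(H<28)&(S>90)&(V>110),32),("steel",sub&(S<60)&(V>95),3)):
    for mm,st,c in comps(m,25):
        pts=np.argwhere(mm)[:,::-1]; w=onz("top",pts,z); mu=w.mean(0); u,s,vt=np.linalg.svd((w-mu)[:,:2]); q=(w-mu)[:,:2]@vt[0]
        print(nm,st,c.round(),mu.round(),"ax",vt[0].round(3),np.ptp(q).round())
m=(H>100)&(H<125)&(S>120)&(V>80); mm,st,c=max(comps(m),key=lambda t:t[1][4])
cn=cv2.findContours(mm.astype(np.uint8),cv2.RETR_EXTERNAL,cv2.CHAIN_APPROX_NONE)[0]
b=cv2.boxPoints(cv2.minAreaRect(max(cn,key=cv2.contourArea))); print(b); w=onz("top",b,78); print(w.round(),w.mean(0)); e=np.diff(w,axis=0)[:,:2]; print(np.linalg.norm(e,axis=1),np.degrees(np.arctan2(e[:,1],e[:,0])))
r=cv2.resize(im[150:250,355:465],None,fx=5,fy=5,interpolation=2);cv2.imwrite("pics/crop1.png",r[:,:,::-1])
E
```

```text
wood [428 195  18  30 229] [437. 210.] [ 408. -338.   32.] ax [-0.937 -0.348] 88.0
wood [391 217  21  12 114] [401. 223.] [ 373. -231.   32.] ax [ 0.346 -0.938] 60.0
steel [411 165  23  34 359] [422. 181.] [ 498. -306.    3.] ax [-0.938 -0.348] 102.0
steel [369 224  23  16 185] [380. 231.] [ 350. -172.    3.] ax [-0.361  0.933] 69.0
[[270.5173  146.10298]
 [276.07547  87.34498]
 [359.3707   95.22426]
 [353.81253 153.98227]]
[[ 598.  143.   78.]
 [ 774.  126.   78.]
 [ 746. -117.   78.]
 [ 570.  -94.   78.]] [672.11549595  14.32355711  78.        ]
[176.71040269 244.69644911 177.27186348] [ -5.68480041 -96.57932568 172.59014674]
```

View pics/crop1.png

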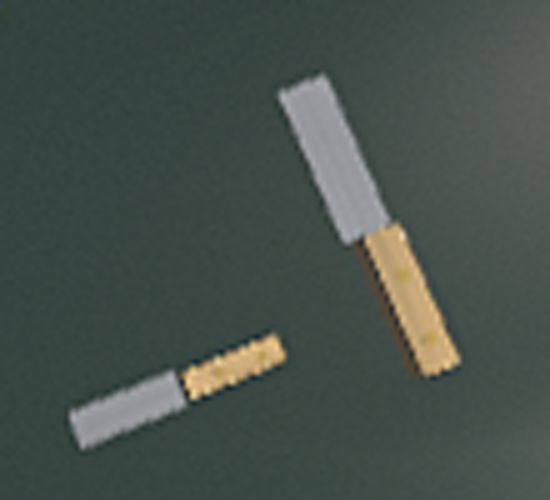

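The crop shows the large steel/wood knife with its handle towards the robot (top view, junction about (434,196)), and the small one separate at (390,228). Moving over the knife.

```bash
python3 -m crank '[-3.75,-4.74,0,0,-3.75,-4.74,0,0,-3.75,-4.74,0,0,-3.75,-4.74,0,0,-3.75,-4.74,0,0,-3.75,-4.74,0,0,-3.75,-4.74,0,0,-3.75,-4.74,0,0,-3.75,-4.74,0,0,-3.75,-4.74,0,0]' 1 60
```

```text
clock: 1.35
position: [370.3, -97.7, 232.7]
tcp_rot: [3.141, 0.0, 2.688]
contact_force: [-0.2, -0.1, -0.1]
opening: 93.1
```

```bash
python3 -m crank '[-3.75,-4.74,0,0,-3.75,-4.74,0,0,-3.75,-4.74,0,0,-3.75,-4.74,0,0,0,0,0,10.5,0,0,0,10.5,0,0,0,10.5,0,0,0,10.5,0,0,0,10.5,0,0,0,10.5]'; python3 -m crank '[0,0,0,10.5,0,0,0,10.5,0,0,0,10.5,0,0,0,10.5,0,0,0,10.5,0,0,0,10.5,0,0,0,7.7,0,0,0,0,0,0,0,0,0,0,0,0]'
```

```text
clock: 2.6
position: [422.2, -331.6, 232.2]
tcp_rot: [-3.141, -0.001, 1.583]
contact_force: [0.2, -0.5, -0.2]
opening: 93.0
clock: 3.85
position: [422.3, -331.8, 232.5]
tcp_rot: [-3.141, 0.0, 0.357]
contact_force: [0.4, 0.5, 0.0]
opening: 92.8
```

```bash
python3 - <<'E'
from h import *
im,d,p=snap("wrist","w1"); H,S,V=cv2.split(cv2.cvtColor(im,cv2.COLOR_RGB2HSV))
for nm,m,z in(("wood",(H>8)&(H<28)&(S>90)&(V>110),32),("steel",(S<60)&(V>95),3)):
    for mm,st,c in comps(m,300):
        pts=np.argwhere(mm)[:,::-1]; w=onz("wrist",pts,z,p); mu=w.mean(0); u,s,vt=np.linalg.svd((w-mu)[:,:2],full_matrices=False); q=(w-mu)[:,:2]@vt.T
        print(nm,st,c.round(),mu.round(1),"ax",vt[0].round(3),np.degrees(np.arctan2(*vt[0][::-1])),np.ptp(q,axis=0).round(1))
E
```

```text
wood [ 559  147   81  115 4322] [599. 207.] [ 557.5 -790.3   32. ] ax [-0.361 -0.932] -111.1892658893334 [257.7 237.4]
wood [ 308  157   21   75 1553] [318. 194.] [ 409.5 -337.6   32. ] ax [-0.936 -0.351] -159.45322624115323 [89.3 24.1]
wood [206 184  48  14 589] [230. 191.] [ 376.9 -237.    32. ] ax [ 0.341 -0.94 ] -70.06074334306042 [59.9 15.9]
steel [ 601    0   39  120 3397] [625.  64.] [ 846.4 -790.5    3. ] ax [-1.    -0.012] -179.32817887628923 [331.7 156.6]
steel [  413     6   186   267 24002] [510. 146.] [ 569.7 -578.     3. ] ax [-0.99   0.144] 171.71083129317884 [396.1 278.9]
steel [ 305   74   28   82 2211] [318. 114.] [ 496.8 -305.1    3. ] ax [-0.938 -0.348] -159.66488622439408 [100.6  32.9]
steel [164 180  46  18 730] [185. 189.] [ 348.6 -170.3    3. ] ax [ 0.377 -0.926] -67.82543116063681 [69.5 24.5]
steel [ 142  283  350   51 6139] [334. 301.] [ 257.8 -420.6    3. ] ax [ 0.308 -0.951] -72.07337891496412 [562.3  90.2]
```

View pics/w1.png

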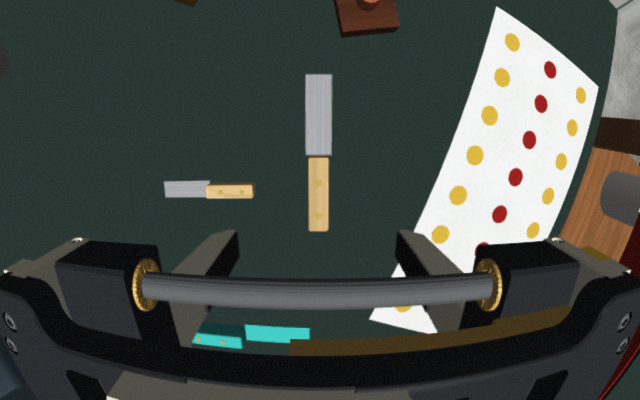

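The picture shows the knife straight between the jaws (blade (318,114), handle (318,194)), the small knife clear on the left (210,190). Descend and grip.

```bash
python3 -m crank '[0.1,0.1,4,0,0,0,4,0,0,0,4,0,0,0,4,0,0,0,3,0,0,0,2,0,0,0,0.55,0,0,0,0,0,0,0,0,0,0,0,0,0]'; python3 -m crank '[0,0,0,0,0,0,0,0,0,0,0,0,0,0,0,0,0,0,0,0,0,0,0,0,0,0,0,0,0,0,0,0,0,0,0,0,0,0,0,0]' 0 60
```

```text
clock: 5.15
position: [424.1, -332.9, 18.1]
tcp_rot: [3.14, -0.001, 0.355]
contact_force: [-0.2, -1.1, -0.5]
opening: 92.9
clock: 6.4
position: [423.7, -332.4, 17.1]
tcp_rot: [3.142, -0.0, 0.355]
contact_force: [0.2, 0.3, -0.6]
opening: 23.6
```

Gripped at 23.6 mm. Lift and carry to the front of the case.

```bash
python3 -m crank '[0,0,-2,0,0,0,-4,0,0,0,-4,0,0,0,-4,0,1.3,-4.57,-1,0,1.3,-4.57,0,0,1.3,-4.57,0,0,1.3,-4.57,0,0,1.3,-4.57,0,0,1.3,-4.57,0,0]'; python3 -m crank '[1.3,-4.57,0,0,1.35,-4.57,0,0,0,0,0,7,0,0,0,7,0,0,0,7,0,0,0,5.7,0,0,0,0,0,0,0,0,0,0,0,0,0,0,0,0]'
python3 - <<'E'
from h import *
im,d,p=snap("wrist","w2"); print(p)
E
```

```text
clock: 7.65
position: [400.8, -46.7, 167.1]
tcp_rot: [-3.141, -0.0, 0.355]
contact_force: [0.1, 0.1, -1.2]
opening: 23.2
clock: 8.9
position: [394.4, 46.7, 167.1]
tcp_rot: [3.142, 0.0, -0.11]
contact_force: [-0.6, 0.8, -1.3]
opening: 23.6
(array([394.4325148 ,  46.69604795, 167.14239206]), array([ 3.14158819e+00,  3.08968839e-05, -1.10232260e-01]))
```

View pics/w2.png

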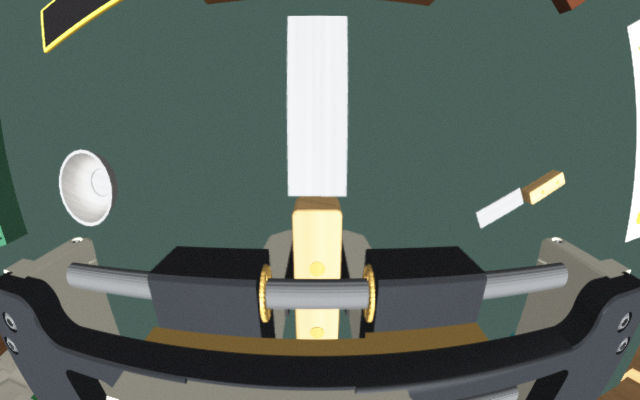

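The picture shows the knife held straight: blade tip edge at row 16, cols 288–348; case front just at the top edge (320,2). Now I check blade tilt from wrist depth and case pose from the second view.

```bash
python3 - <<'E'
from h import *
im,d,p=load("w2"); c,f,T=cam("wrist",p)
Rt=R.from_euler("xyz",p[1]).as_matrix()
for r in range(18,200,20):
    uv=np.array([[u,r] for u in range(300,338,4)]); o,dr=ray("wrist",uv,p)
    ax=-T[:3,2]; dep=d[r,300:338:4]; P=o+dr*(dep/(dr@ax))[:,None]; q=(P-p[0])@Rt
    print(r,q[:,0].mean().round(1),q[:,1].mean().round(1),"below TCP",q[:,2].mean().round(2),"L/R",q[0,2].round(1),q[-1,2].round(1))
# knife yaw: edge cols
g=im[:,:,1].astype(int)
for r in(20,60,100,150,185):
    x=np.where(g[r,250:390]>140)[0]+250; w=onz("wrist",[[x[0],r],[x[-1],r]],p[0][2]-14,p); q=(w-p[0])@Rt; print(r,q.round(1)[:,:2].tolist())
# case in scene & top images
for n in("top","scene"):
    im,_,_=load(n+"0"); H,S,V=cv2.split(cv2.cvtColor(im,cv2.COLOR_RGB2HSV))
    m=((H>100)&(H<125)&(S>120)&(V>60)).astype(np.uint8); 
    mm=max(comps(m),key=lambda t:t[1][4])[0].astype(np.uint8)
    h=cv2.convexHull(max(cv2.findContours(mm,0,1)[0],key=cv2.contourArea)); a=cv2.approxPolyDP(h,6,True)[:,0].astype(float); 
    w=onz(n,a,78); print(n,a.tolist(),w[:,:2].round().tolist())
E
```

```text
18 126.8 0.7 below TCP 14.0 L/R 13.4 13.9
38 115.0 0.7 below TCP 14.2 L/R 14.5 14.9
58 103.6 0.7 below TCP 14.21 L/R 15.3 14.3
78 92.5 0.7 below TCP 14.11 L/R 14.7 13.5
98 81.6 0.7 below TCP 14.16 L/R 14.3 14.1
118 70.9 0.7 below TCP 14.41 L/R 15.2 14.4
138 60.1 0.7 below TCP 14.22 L/R 14.1 15.1
158 49.3 0.7 below TCP 14.28 L/R 14.7 14.4
178 38.4 0.7 below TCP 14.02 L/R 13.3 13.8
198 28.5 0.7 below TCP 8.44 L/R 8.0 9.8
20 [[125.8, -15.9], [125.8, 16.3]]
60 [[102.7, -16.3], [102.6, 16.1]]
100 [[80.7, -16.3], [80.7, 16.0]]
150 [[53.7, -16.0], [53.7, 16.3]]
185 [[34.5, -15.7], [34.5, 16.0]]
top [[277.0, 88.0], [357.0, 95.0], [354.0, 153.0], [271.0, 146.0]] [[772.0, 123.0], [747.0, -110.0], [573.0, -95.0], [598.0, 142.0]]
scene [[205.0, 0.0], [207.0, 76.0], [180.0, 80.0], [158.0, 72.0], [129.0, 0.0]] [[-516.0, 253.0], [-181.0, 11.0], [-233.0, -72.0], [-320.0, -108.0], [-727.0, 30.0]]
```

```bash
python3 - <<'E'
from h import *
im,_,_=load("scene0"); H,S,V=cv2.split(cv2.cvtColor(im,cv2.COLOR_RGB2HSV))
m=((H>100)&(H<125)&(S>120)&(V>60)); m[:170]=0
mm=max(comps(m),key=lambda t:t[1][4])[0].astype(np.uint8)
h=cv2.convexHull(max(cv2.findContours(mm,0,1)[0],key=cv2.contourArea)); a=cv2.approxPolyDP(h,5,True)[:,0].astype(float)
print(a.tolist(),onz("scene",a,78)[:,:2].round().tolist())
# top: robust edge lines of lid
im,_,_=load("top0"); H,S,V=cv2.split(cv2.cvtColor(im,cv2.COLOR_RGB2HSV)); m=((H>100)&(H<125)&(S>120)&(V>60))
m=cv2.morphologyEx(max(comps(m),key=lambda t:t[1][4])[0].astype(np.uint8),3,np.ones((9,9)))
e=[[u,np.where(m[:,u])[0].max()+.5] for u in range(276,350)]; w=onz("top",e,78); k=np.polyfit(w[:,1],w[:,0],1); print("front x=%.1f at y=24, yaw %.2f"%(np.polyval(k,24),-np.degrees(np.arctan(k[0]))))
s,dv=sense(),0; print(s["position"],s["contact_force"])
E
```

```text
[[390.0, 190.0], [426.0, 229.0], [365.0, 273.0], [330.0, 229.0]] [[605.0, 140.0], [773.0, 118.0], [744.0, -118.0], [572.0, -93.0]]
front x=584.1 at y=24, yaw -6.75
[394.44178258  46.69746165 167.15041278] [-0.34050809  0.28747999 -1.42071935]
```

```bash
python3 -m crank '[0,0,2,0,0,0,2.5,0,0,0,2.5,0,0,0,1.84,0,0,0,0,0,1,0,0,0,1.2,0,0,0,1.2,0,0,0,1.2,0,0,0,0,0,0,0]'
python3 - <<'E'
from h import *
print(sense()["position"])
im,d,p=snap("wrist","w3"); im2,_,_=snap("scene","s3")
c=cv2.resize(im2[150:300,240:440],None,fx=3,fy=3,interpolation=2); a=cv2.resize(im[:160,160:480],(600,300))
cv2.imwrite("pics/v3.png",np.vstack([c[:300],a])[:,:,::-1])
E
```

```text
clock: 10.2
position: [441.5, 41.4, 78.9]
tcp_rot: [3.142, -0.001, -0.111]
contact_force: [-0.7, -0.3, -1.6]
opening: 23.7
[441.46851687  41.39196568  78.87069594]
```

View pics/v3.png

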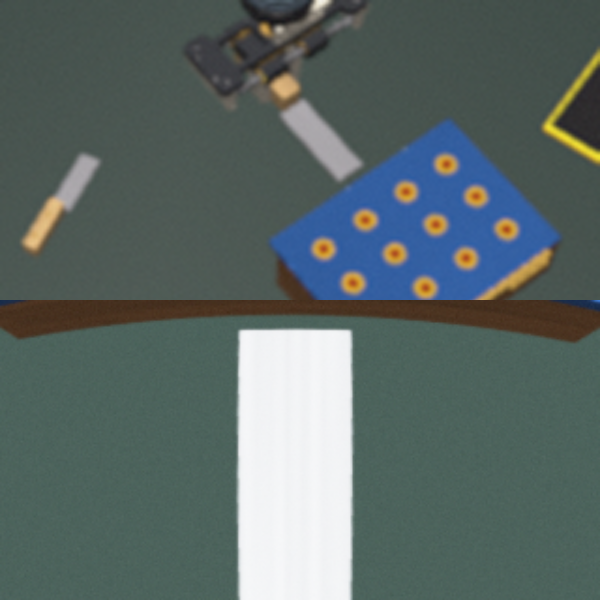

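The view shows the blade tip a little short of the lid's front edge (scene tip at crop (350,170)) and square to the case front in the wrist view (tip row about 16). Insert.

```bash
python3 -m crank '[0.8,0,0,0,0.8,0,0,0,0.8,0,0,0,0.8,0,0,0,0.8,0,0,0,0.6,0,0,0,0.6,0,0,0,0.6,0,0,0,0,0,0,0,0,0,0,0]'
python3 - <<'E'
from h import *
s=sense();print(s["position"],s["contact_force"])
im,d,p=snap("wrist","w4")
Rt=R.from_euler("xyz",p[1]).as_matrix()
g=im[:,:,:].astype(int).min(2)[:60,318]; print(g)
r=np.where(g>140)[0].min(); print("lid-edge/blade boundary in tool x (edge z 70-78):",[((onz("wrist",[[318,r]],z,p)-p[0])@Rt)[0,0].round(1) for z in(65,70,78)])
E
```

```text
clock: 11.55
position: [497.6, 35.3, 78.7]
tcp_rot: [-3.142, 0.0, -0.111]
contact_force: [-0.5, -0.7, -1.1]
opening: 23.7
[497.56344786  35.28536552  78.66746247] [-0.49236649 -0.73073182 -1.10206618]
[76 74 76 77 75 76 77 75 75 74 76 74 75 72 72 74 75 72 71 74 74 76 73 75
 74 75 74 74 75 75 76 74 76 77 78 74 78 75 75 75 74 76 72 71 73 77 73 73
 73 74 78 76 73 78 76 75 75 78 77 74]Traceback (most recent call last):
  File "<stdin>", line 6, in <module>
    return umr_minimum(a, axis, None, out, keepdims, initial, where)
ValueError: zero-size array to reduction operation minimum which has no identity
```

```bash
python3 - <<'E'
from h import *
im,d,p=load("w4")
Rt=R.from_euler("xyz",p[1]).as_matrix()
g=im.astype(int); print([(r,*g[r,318]) for r in range(60,130,5)])
r=np.where(g[:180,318].min(1)>140)[0].min()
print(r,[((onz("wrist",[[318,r]],z,p)-p[0])@Rt)[0,0].round(1) for z in(65,70,78)])
E
```

```text
[(60, np.int64(73), np.int64(140), np.int64(232)), (65, np.int64(71), np.int64(140), np.int64(233)), (70, np.int64(73), np.int64(140), np.int64(233)), (75, np.int64(77), np.int64(144), np.int64(234)), (80, np.int64(74), np.int64(140), np.int64(234)), (85, np.int64(84), np.int64(94), np.int64(114)), (90, np.int64(241), np.int64(242), np.int64(244)), (95, np.int64(241), np.int64(242), np.int64(244)), (100, np.int64(241), np.int64(243), np.int64(244)), (105, np.int64(241), np.int64(242), np.int64(244)), (110, np.int64(241), np.int64(243), np.int64(245)), (115, np.int64(242), np.int64(243), np.int64(245)), (120, np.int64(241), np.int64(243), np.int64(245)), (125, np.int64(241), np.int64(242), np.int64(243))]
86 [np.float64(88.0), np.float64(87.4), np.float64(86.5)]
```

Insertion is 40.6 mm past the lid edge with no contact force. Lever along the arc, first to about 20°.

```bash
python3 -m crank '[0,0,-0.55,0,0.01,0,-0.58,0,0.04,0,-0.58,0,0.06,0,-0.58,0,0.09,0,-0.58,0,0.11,0,-0.57,0,0.14,0,-0.57,0,0.16,0,-0.57,0,0.19,0,-0.57,0,0,0,0,0]'
cat > lid.py <<'E'
from h import *
import sys
tag=sys.argv[1]; s=sense(); print(s["position"],s["contact_force"],s["moment"])
im,d,p=snap("wrist",tag); Rt=R.from_euler("xyz",p[1]).as_matrix(); c,f,T=cam("wrist",p)
def pts(mask):
    rc=np.argwhere(mask); o,dr=ray("wrist",rc[:,::-1],p); return ((o+dr*(d[mask]/(dr@-T[:3,2]))[:,None])-p[0])@Rt
H,S,V=cv2.split(cv2.cvtColor(im,cv2.COLOR_RGB2HSV)); ok=np.zeros(H.shape,bool); ok[:200,150:490]=1; ok&=d>0
L=pts(ok&(H>95)&(H<125)&(S>120)&(V>150))
if len(L): k=np.linalg.lstsq(np.c_[L[:,:2],np.ones(len(L))],L[:,2],rcond=None)[0]; print("lid n",len(L),"deg",np.degrees(np.arctan(k[0])),"front tool x",np.percentile(L[:,0],2),"rms",np.std(L[:,2]-np.c_[L[:,:2],np.ones(len(L))]@k))
b=ok&(S<25)&(V>190); b[:,:300]=0;b[:,338:]=0; B=pts(b); B=B[(B[:,0]>36)&(B[:,0]<135)&(abs(B[:,2]-14)<15)]
k=np.polyfit(B[:,0],B[:,2],1); print("blade slope deg",np.degrees(np.arctan(k[0])),"depth@50",np.polyval(k,50),"y",B[:,1].mean())
E
python3 lid.py w5
```

```text
clock: 12.85
position: [506.5, 34.2, 130.9]
tcp_rot: [3.142, -0.002, -0.111]
contact_force: [0.3, 0.1, -2.5]
opening: 23.5
[506.51231136  34.19868541 130.88663351] [ 0.31552679  0.06124898 -2.46158744] [ 0.02444254  0.34147181 -0.00461957]
lid n 22889 deg 20.459310932066952 front tool x 92.35403352723094 rms 0.6560458472879
blade slope deg 0.18502640314869573 depth@50 14.288540523979906 y 0.9507067020615915
```

```bash
python3 -m crank '[0.19,0,-0.48,0,0.2,0,-0.47,0,0.23,0,-0.48,0,0.24,0,-0.46,0,0.26,0,-0.44,0,0.28,0,-0.44,0,0.3,0,-0.44,0,0.31,0,-0.42,0,0.32,0,-0.35,0,0,0,0,0]' - 60; python3 -m crank '[0,0,0,0,0,0,0,0,0,0,0,0,0,0,0,0,0,0,0,0,0,0,0,0,0,0,0,0,0,0,0,0,0,0,0,0,0,0,0,0]'
python3 lid.py w6; python3 - <<'E'
from h import *
a=load("w6")[0]; im2,_,_=snap("scene","s6")
c=cv2.resize(im2[130:330,230:500],(800,593),interpolation=2)[:300]
cv2.imwrite("pics/v6.png",np.vstack([c,cv2.resize(a[:160],(800,200)),])[:,:,::-1])
E
```

```text
clock: 14.15
position: [529.4, 31.7, 170.4]
tcp_rot: [-3.142, -0.001, -0.111]
contact_force: [-1.8, -0.6, -2.3]
opening: 23.2
clock: 15.4
position: [528.9, 31.8, 170.1]
tcp_rot: [3.142, 0.0, -0.111]
contact_force: [-0.3, -0.7, -2.2]
opening: 23.5
[528.93399673  31.76319312 170.05836758] [-0.3379833  -0.74972598 -2.23466059] [ 0.0416247   0.43589745 -0.00739179]
lid n 19548 deg 37.03811228227511 front tool x 97.59941899010903 rms 1.9764535436891297
blade slope deg 0.117792930704815 depth@50 14.266560399866327 y 0.9535788075430652
```

View pics/v6.png

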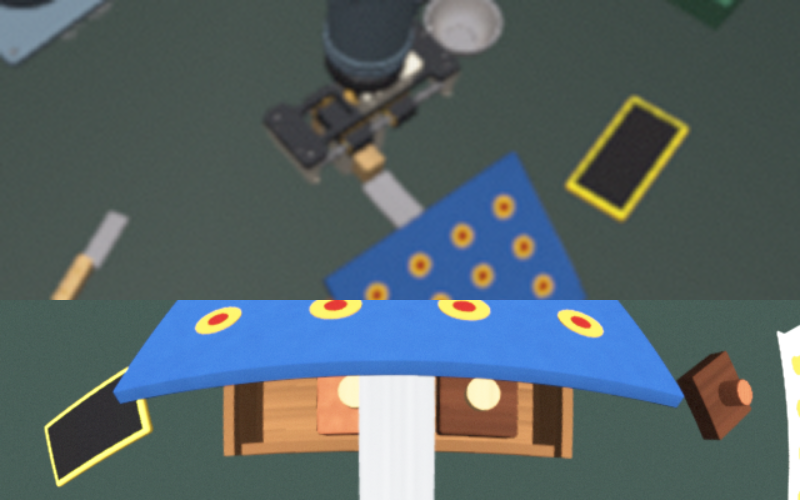

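The lid is up on the blade with the gripper clear of it. The fit's rms suggests its front face is included, so I fit the top face alone.

```bash
python3 - <<'E'
from h import *
def fit(n,im,d,p):
    c,f,T=cam(n,p); H,S,V=cv2.split(cv2.cvtColor(im,cv2.COLOR_RGB2HSV)); m=(H>95)&(H<125)&(S>120)&(d>0)
    m=max(comps(m),key=lambda t:t[1][4])[0]; m=cv2.erode(m.astype(np.uint8),np.ones((3,3)))>0
    rc=np.argwhere(m); o,dr=ray(n,rc[:,::-1],p); P=o+dr*(d[m]/(dr@-T[:3,2]))[:,None]
    for i in range(8):
        A=np.c_[P[:,:2],np.ones(len(P))]; k=np.linalg.lstsq(A,P[:,2],rcond=None)[0]; e=P[:,2]-A@k; 
        P=P[abs(e)<max(2.5*np.median(abs(e)),.8)]
    print(n,len(P),"tilt",np.degrees(np.arctan(np.hypot(k[0],k[1]))),"rms",e.std())
fit("wrist",*load("w6")); 
s=sense(); im,d=get_image("top"); np.savez("pics/t6.npz",im=im,d=d); fit("top",im,d,None)
im,d,_=load("s6"); fit("scene",im,d,None)
a,b=load("top0")[0],load("t6")[0]
for (u,v) in((215,205),(422,132),(213,127)):
    print(u,v,"mean change",np.abs(a[v-18:v+18,u-26:u+26].astype(int)-b[v-18:v+18,u-26:u+26]).mean().round(2))
E
```

```text
wrist 16288 tilt 39.78750901118 rms 0.3839645067545132
top 370 tilt 39.907494795021904 rms 1.1418613593491036
scene 4595 tilt 48.22262652675156 rms 130.91041468422725
215 205 mean change 1.22
422 132 mean change 1.43
213 127 mean change 1.41
```

```bash
python3 -c "
from cell import *
s=sense();print(s['clock'],s['position'],s['opening'],abs(s['dq']).max());print(finish_job())"
```

```text
15.55 [528.92743096  31.77266832 170.03069999] 23.601439339857787 0.0011991493054072182
the job is handed in; nothing more can be done
None
```

The lid is being held open at about 40°, resting on the knife blade, with the knife still gripped in the air. I handed the job in at 15.6 s. I picked up the large wooden-handled knife, slid its blade about 41 mm under the front edge of the lid, and levered it up along the hinge arc.

**Last checks that agreed:**
- **Lid angle:** 39.8° from the wrist depth and 39.9° from the top camera.
- **Knife:** the blade is level to within 0.2° in the grip, and the arm is still.
- **Forces:** the force at the wrist was about 2.5 N or less in every reading.
- **Clearance:** the gripper looked clear of the lid in the last pictures, and the measured lid edge was about 98 mm ahead of the TCP.
- **Bowl, block and phone:** unchanged in the top view.

**Checks that disagreed:**
- **First wrist fit:** it read 37.0° because it seems to have included the lid's front face. Fitting the top face alone gave 39.8°.
- **Scene-camera fit:** it gave 48.2° with a 131 mm error. It probably locked onto another blue thing, so I discarded it.

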